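# Crack a walnut in a two-handled nutcracker

### The arm

A 6-joint arm with a two-finger parallel gripper is mounted at the origin on a cart in front of the work surface, level with it; the furniture and walls round the work are solid. World frame = base frame: x ahead of the robot, y to its left, z up, the work surface at z = 0. Lengths are in m, angles in degrees, forces in N, time in s.
With the tool pointing down it reaches from about 0.275 to 1 m from the base axis. Payload 8.4 kg.
Tool frame: the origin (TCP) lies midway between the tips of the shut fingers; the grasp point (between the pads) lies 19 mm behind it; z points along the fingers, y is the direction in which the jaws open and shut (so a half turn about z gives the same grasp; the last joint's range is limited). The gripper opens to 85 mm and grips with 20 to 120 N. Pads are 22 mm wide; open, the fingers measure 114 mm over their backs; the gripper's body (76 mm by 85 mm) begins 54 mm behind the grasp point. The pads swing forward as they close: fully open they stand 13 mm farther back than shut.
Start: joints at [-73.19, 20.225, 93.587, -0, 66.188, -0.138], TCP at [0.182, -0.598, 0.191] pointing down, gripper open.
Joint ranges: [-150.9, 150.9], [-52.94, 120.26], [3.33, 152.33], [-74.26, 254.26], [0, 154.13], [-172.89, 172.89]. Speed limits (degrees/s): [127.2, 127.2, 159.86, 180, 180, 180].

### API

Orientations are given as a 3x3 rotation matrix whose columns are the frame's x, y, z axes.
In Python, from cell import get_state, grab_frame, job gives the robot as it stands.
- The arm moves only by the tool servo_tool, never from a script. Its argument "rows" is a list of rows, each an object with "linear": the shift along the tool's x, y, z in mm, a list of three; "spin": the turn about the tool's z in rad. A call has 1 to 10 rows; each row is the pose to reach, as a shift and turn from the pose commanded when the call began, along the tool's axes at that moment; what a row does not reach only later rows make up. A row lasts 1/10 s, in which the tool goes at most 50 mm and 8.59 degrees, less where a joint would pass 70% of its speed; a pose out of reach is approached as far as the arm can. A call with a gripper value outside its range is refused whole. "grip" is the closure, from -1 (fully open) to 1 (shut), set as the call begins (left out, the last holds). The fingers move at their own pace and stop on an object; "force" is the grip in N (left out, the last holds). Time passes only in rows, so rows that repeat a pose let the fingers close. It gives the time, the measured TCP pose, the force and the opening at its end, in the units of the state.
- get_state(): the state, without advancing time (a new reading comes with each control period).
- grab_frame(name): name is "scene" or "top" or "wrist"; returns a dict with "pixels" (480x640x3 uint8, blue, green, red), "fx", "fy", "cx", "cy" (pixels), "k1" (the pictures are not rectified: a ray, as slopes to the right and down, at radius r is drawn at 1 + k1 r^2 times it, then the intrinsics apply), "extrinsics" (4x4, takes a point from camera to world coordinates); the wrist camera has in their place "mount" (4x4, takes a point from camera to tool coordinates, whose origin is the TCP and whose axes are the flange's). Camera axes: x right, y down, z forward; pixel columns grow to the right and rows downward; lengths in m; the calibration is good to about 2 mm. A picture is of the moment at which its call begins: read the wrist's pose just before it. There is no depth.
- job.job_done(): hands the job in, once; it reports no verdict.
The state is a dict: "time_s": time; "joints": joint angles; "qd": joint speeds; "tau": joint torques, N m; "tcp_pos": TCP position; "eef_rot": TCP orientation; "wrist_force": force on the tool from outside, world axes, zero at the start; "moment": the same for the moment, N m; "finger_gap": finger opening in m.
Only numpy, scipy, OpenCV 4.12 (cv2) and the standard library are available. Lean on these libraries where they do the work, as an engineer would, in place of code of your own. Each camera call takes 0.05 s, during which the arm holds its last target. There are 200 camera calls.

### The job

Stand the whole walnut on the round seat of the nutcracker, between its open jaws, with the nut's seam running lengthwise so that the jaws face its two cheeks, and let go of it. Then squeeze the two green handles together until the shell resists, gives and cracks, let the handles spring open again, and put the cracked nut into the blue dish. Leave the spice jar, the salt mill and the small red pot where they stand.

Things in the scene. Friction and masses are not known exactly. Their poses are not given: they have to be found in the camera images.
- cracker: Nutcracker on a wooden board fixed to the worktop; place and yaw vary. Board 150 x 100 mm (its x -57 to +93, y +-50), top 12 mm high. Origin: on the worktop under the nut seat. x points along the board to the hinges (pivots at x +65, y +-13 mm; steel hinge parts fill x > +50, 43 mm high), z up. From the hinges two levers run in -x past the seat to the green handles, which overhang the board
- cracker_seat (a point): Centre of the dark round nut seat on the board's top, 12 mm above the worktop; axes as the nutcracker's. Flat jaw pads 22 mm long in x, at heights 17 to 39 mm, face it at y +-21 mm (42 mm apart, open). Elsewhere the lever arms bow out to inner faces y +-30, outer +-40 mm (heights 23 to 33 mm, x +48 to -40), which leaves room for fingers before and behind the nut along x
- handles_grip (a point): Midpoint between the green handles, 28 mm above the worktop, 105 mm from the seat in the nutcracker's -x: squeeze here, closing along its y; free worktop below. Handles: round bars 12 mm thick, parallel to x when open, x -75 to -147 mm, centred at y +-27 (66 mm over their outsides), height centre 28 mm
- handle_left (a joint): Turn of each lever, rad; geared, so both turn alike. 0 open (a spring of under 1 N at the handles opens it), 0.104 closed at its stop (31 mm over the handles' outsides at handles_grip, jaws 28.5 mm apart). Jaws meet the nut at about 0.07; cracking takes about 12 N at handles_grip, then the resistance falls away and the levers reach the stop
- walnut: Brown walnut standing on its flat base, 40 mm high, 0.06 kg. Origin: centre of its underside, z up. Its dark raised seam lies in its x-z plane: 41 mm between seam ends along x, 34 mm between cheeks along y (28 cracked). Grip it along x, by the flat seam ends (12 to 28 mm above its base; best 23); a hard grip on the cheeks cracks it early. On the seat its x lies along the nutcracker's x, either way
- walnut_shell (a joint): How far one cheek is pushed in, m: 0 whole. It needs about 30 N across the cheeks, hardly moves until then, then snaps in by itself to about 0.005 and stays; a flap of shell then stands open at the top and shows the pale kernel
- dish: Loose shallow blue bowl, 130 mm across the rim, 34 mm high, 0.35 kg; flat inner floor 58 mm across, 5 mm above the worktop. Origin: centre of its underside. Stands left or right of the nutcracker, the walnut on the other side. Behind this row is a microwave oven, 0.26 m high, world y -0.2 to +0.3, front at world x 0.56 (door handle to 0.53): swing past it nearer the robot
- spice_jar: bystander: spice jar, glass with a green lid, 46 mm across, 106 mm high; origin at the centre of its underside
- salt_mill: bystander: white and grey salt shaker, 44 mm across, 90 mm high; origin at the centre of its underside
- red_pot: bystander: small pot with a red lid, 58 mm across, 50 mm high; origin at the centre of its underside
There are look-alikes about, which are no part of the job. There is more than one size of the walnut; the one meant has the size given above.

How it is judged:
By the outcome, as a careful person would: the job done as asked, in the order asked, and still so for the second after the job is handed in, with the robot touching nothing.
It also fails if it takes over 67 s, if anything falls off the work surface, if the arm or the gripper's body presses on something with over 40 N, if the wrist force passes 120 N, or if a joint passes its speed limit or range.

## Working session

There is one attempt and no reset: what is moved stays moved. The work goes in short steps, Python scripts to look and compute and a tool call to move; the robot and the scene stay as the last step left them, time stands still between calls to the robot, and variables do not carry over. Pictures are saved under pics/ and viewed, about 8 in all and at most 12, crops included, and the job is handed in when it is done.

Besides the shell and the picture viewer there is one more tool, called as a command line: name --argument value ..., lists and objects as JSON in quotes. servo_tool: Moves the arm, as the interface text tells. Its arguments: {"type":"object","properties":{"rows":{"type":"array","items":{"type":"object","properties":{"linear":{"type":"array","items":{"type":"number"}},"spin":{"type":"number"}}}},"grip":{"type":"number"},"force":{"type":"number"}},"required":["rows"]}

```bash
mkdir -p pics; ls; cat > h.py <<'E'
import numpy as np, cv2
from cell import get_state, grab_frame, job
def cam(name):
    s=get_state(); f=grab_frame(name)
    if name=='wrist':
        T=np.eye(4); T[:3,:3]=np.array(s['eef_rot']).reshape(3,3); T[:3,3]=s['tcp_pos']; f['E']=T@np.array(f['mount'])
    else: f['E']=np.array(f['extrinsics'])
    return f
def ray(f,uv):
    K=np.array([[f['fx'],0,f['cx']],[0,f['fy'],f['cy']],[0,0,1.]])
    p=cv2.undistortPoints(np.array(uv,float).reshape(-1,1,2),K,np.array([f['k1'],0,0,0.])).reshape(-1,2)
    d=np.c_[p,np.ones(len(p))]@f['E'][:3,:3].T
    return f['E'][:3,3],d
def onz(f,uv,z):
    o,d=ray(f,uv); return o+d*((z-o[2])/d[:,2])[:,None]
def px(f,P):
    P=np.atleast_2d(P); c=(P-f['E'][:3,3])@f['E'][:3,:3]; a=c[:,:2]/c[:,2:]; a=a*(1+f['k1']*(a**2).sum(1))[:,None]
    return a*[f['fx'],f['fy']]+[f['cx'],f['cy']]
def save(f,n): cv2.imwrite('pics/'+n,f['pixels'])
def load(n):
    import pickle; return pickle.load(open(n,'rb'))
def dump(f,n):
    import pickle; pickle.dump(f,open(n,'wb'))
E
python3 - <<'E'
from h import *
for n in('scene','top'):
    f=cam(n);dump(f,n+'.pkl');save(f,n+'1.png');print(n,f['E'].round(3).tolist(),f['fx'],f['k1'])
s=get_state();print(s)
E
```

```text
pics
scene [[-0.424, -0.545, 0.723, -0.634], [-0.905, 0.245, -0.347, 0.594], [0.012, -0.802, -0.597, 1.028], [0.0, 0.0, 0.0, 1.0]] 615.2765648359186 -0.003069059075774742
top [[-0.009, -0.994, 0.107, 0.383], [-1.0, 0.011, 0.011, 0.028], [-0.012, -0.107, -0.994, 1.308], [0.0, 0.0, 0.0, 1.0]] 505.01436853515725 0.039973289510252336
{'time_s': 0.1, 'joints': array([-7.31897633e+01,  2.02589258e+01,  9.36255627e+01,  1.25806958e-03,
        6.61899678e+01, -1.37036921e-01]), 'qd': array([ 0.04554477, -0.16751258, -0.12744547,  0.15213372,  0.00808697,
       -0.07051902]), 'tau': array([ 1.97933718e-04, -6.06355977e+01, -3.42820573e+01,  9.81779181e-06,
        4.04395396e-03, -6.63454912e-06]), 'tcp_pos': array([ 0.18205001, -0.59737637,  0.19072678]), 'eef_rot': array([[ 9.56575997e-01,  2.91482819e-01, -3.56590740e-04],
       [ 2.91483037e-01, -9.56575181e-01,  1.24978543e-03],
       [ 2.31851277e-05, -1.29945489e-03, -9.99999155e-01]]), 'wrist_force': array([-0.31929593,  0.17116261,  0.14833245]), 'moment': array([-0.01637576, -0.00608295,  0.04426001]), 'finger_gap': 0.0856023432898711}
```

View pics/top1.png

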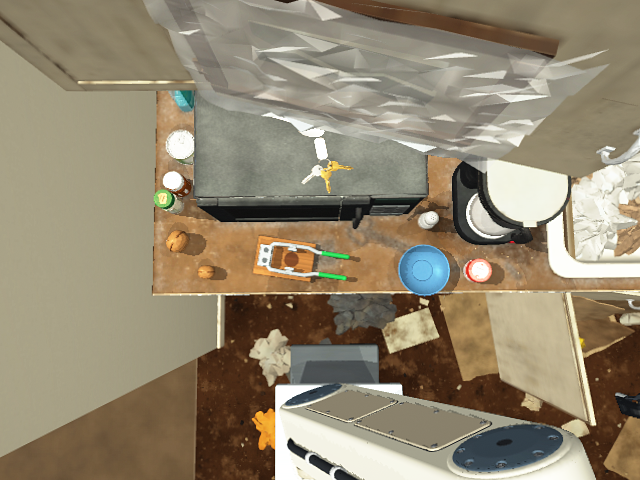

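View pics/scene1.png

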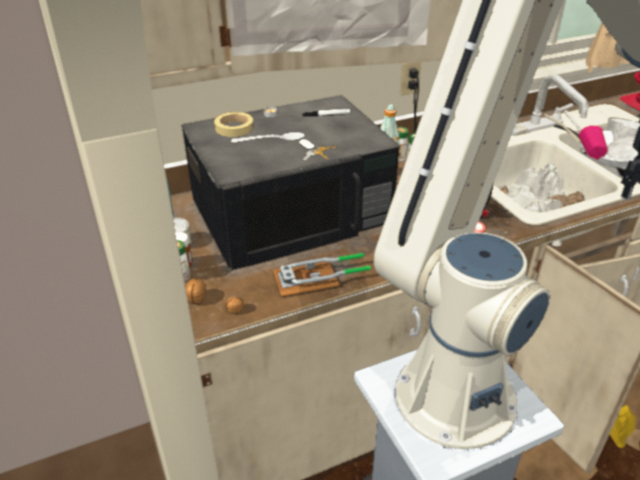

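The top view shows two walnut candidates, at (177,241) and (206,272). The cracker is at about (290,259) with green handles at (335,255) and (331,276). The blue dish is at (424,270), the mill at (429,219), the red pot at (478,270) and the jar at (165,199). Next I'll measure sizes and positions.

```bash
python3 - <<'E'
from h import *
f=load('top.pkl');im=f['pixels'];hsv=cv2.cvtColor(im,cv2.COLOR_BGR2HSV)
def blobs(m,roi,n,z,mn=20):
    x0,y0,x1,y1=roi;k=np.zeros(m.shape,np.uint8);k[y0:y1,x0:x1]=m[y0:y1,x0:x1]
    cs,_=cv2.findContours(k,0,2)
    for c in cs:
        if cv2.contourArea(c)>mn:
            (cx,cy),wh,a=cv2.minAreaRect(c);P=onz(f,cv2.boxPoints(((cx,cy),wh,a)),z)
            print(n,(round(cx),round(cy)),np.round(wh,1),round(a),P.mean(0).round(4),'sides',np.linalg.norm(P[1]-P[0]).round(4),np.linalg.norm(P[2]-P[1]).round(4),'ends',((P[0]+P[1])/2).round(4)[:2],((P[2]+P[3])/2).round(4)[:2])
H,S,V=cv2.split(hsv)
blobs(((H>45)&(H<80)&(S>120)&(V>70)).astype(np.uint8),(300,230,380,300),'handle',.028)
blobs(((H>95)&(H<125)&(S>80)).astype(np.uint8),(380,230,470,300),'dish',.034)
blobs(((H>5)&(H<20)&(S>110)&(V>90)).astype(np.uint8),(158,220,230,292),'nut',.02)
blobs(((H>5)&(H<25)&(S>130)&(V>110)).astype(np.uint8),(245,225,330,290),'board',.012)
d=im[225:295,155:355];cv2.imwrite('pics/crop1.png',cv2.resize(d,None,fx=4,fy=4,interpolation=2))
E
```

```text
handle (332, 276) [27.6  4.9] 8 [0.4255 0.0127 0.028 ] sides 0.0125 0.0697 ends [0.4307 0.0471] [ 0.4202 -0.0217]
handle (335, 255) [27.6  4.9] 9 [0.4789 0.0045 0.028 ] sides 0.0126 0.0701 ends [0.485 0.039] [ 0.4728 -0.03  ]
dish (424, 270) [51. 50.] 90 [ 0.437  -0.2171  0.034 ] sides 0.1254 0.1277 ends [ 0.5008 -0.2191] [ 0.3731 -0.215 ]
nut (194, 256) [71. 71.] 90 [0.482 0.367 0.02 ] sides 0.1826 0.182 ends [0.573  0.3686] [0.391  0.3653]
board (320, 284) [11. 17.] 90 [0.4068 0.0431 0.012 ] sides 0.0435 0.028 ends [0.4208 0.043 ] [0.3928 0.0432]
board (293, 259) [41.3 22.9] 8 [0.4697 0.1144 0.012 ] sides 0.059 0.1066 ends [0.4778 0.167 ] [0.4617 0.0619]
board (280, 259) [60. 70.] 90 [0.471  0.1467 0.012 ] sides 0.1813 0.1544 ends [0.5483 0.1466] [0.3938 0.1467]
```

View pics/crop1.png

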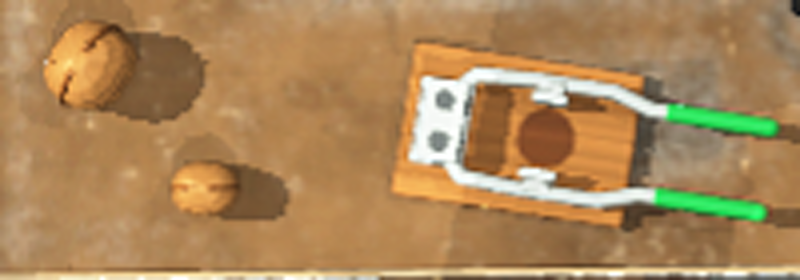

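Candidates: the big walnut at (177,241) is about 57 mm across and the small one at (206,272) is about 42 mm. The small one fits the stated size, and its seam runs along world y. The close crop confirms this, and it shows the seat disc at (291.5,259).

```bash
python3 - <<'E'
from h import *
f=load('top.pkl')
print('nut small',onz(f,[[205.9,272]],.02),'ends',onz(f,[[198.3,272],[214.8,272]],.02),'top of seam',onz(f,[[199,271.9],[214,271.6]],.036))
print('big',onz(f,[[166,241],[189,241]],.028))
print('seat',onz(f,[[291.4,259.2]],.012), 'board corners',onz(f,[[155+418/4,225+42/4],[155+392/4,225+192/4],[155+622/4,225+226/4],[155+645/4,225+75/4]],.012))
E
```

```text
nut small [[0.43880075 0.33482119 0.02      ]] ends [[0.43901284 0.35416532 0.02      ]
 [0.43855417 0.3121578  0.02      ]] top of seam [[0.43854937 0.34836126 0.036     ]
 [0.43889177 0.31065693 0.036     ]]
big [[0.51848187 0.43563114 0.028     ]
 [0.51786117 0.37716398 0.028     ]]
seat [[0.46970835 0.117326   0.012     ]] board corners [[0.53191627 0.19963654 0.012     ]
 [0.43529635 0.21593851 0.012     ]
 [0.41210401 0.06860934 0.012     ]
 [0.50894884 0.05308583 0.012     ]]
```

servo_tool --rows '[{"linear":[268,-422,0]},{"linear":[268,-422,0]},{"linear":[268,-422,0]},{"linear":[268,-422,0]},{"linear":[268,-422,0]},{"linear":[268,-422,0]},{"linear":[268,-422,0]},{"linear":[268,-422,0]},{"linear":[268,-422,0]},{"linear":[268,-422,0]}]' --grip -1

```text
invalid input at $.rows[0]: expected keys linear, spin
```

servo_tool --rows '[{"linear":[250,-395,20],"spin":0.3},{"linear":[250,-395,20],"spin":0.3},{"linear":[250,-395,20],"spin":0.3},{"linear":[250,-395,20],"spin":0.3},{"linear":[250,-395,20],"spin":0.3},{"linear":[250,-395,20],"spin":0.3},{"linear":[250,-395,20],"spin":0.3},{"linear":[250,-395,20],"spin":0.3},{"linear":[250,-395,20],"spin":0.3},{"linear":[250,-395,20],"spin":0.3}]'

```text
time_s: 1.1
tcp_pos: [0.3059, -0.1437, 0.171]
eef_rot: [[1.0, -0.002, -0.0], [-0.002, -1.0, 0.001], [-0.0, -0.001, -1.0]]
wrist_force: [0.5, 0.1, -0.8]
finger_gap: 0.0857
```

servo_tool --rows '[{"linear":[0,0,0]},{"linear":[0,0,0]},{"linear":[0,0,0]}]'

```text
invalid input at $.rows[0]: expected keys linear, spin
```

```bash
python3 - <<'E'
from h import *
f=cam('wrist');dump(f,'w1.pkl');save(f,'w1.png');s=get_state();print(s['time_s'],s['tcp_pos'],s['eef_rot'].round(4).tolist(),s['joints'].round(1));print(np.array(f['mount']).round(3).tolist())
print(px(f,[[.439,.334,.02],[.47,.1177,.012]]))
E
```

```text
1.15 [ 0.30617861 -0.14317342  0.17100875] [[1.0, -0.002, -0.0003], [-0.002, -1.0, 0.0017], [-0.0003, -0.0017, -1.0]] [-2.540e+01 -5.500e+00  1.267e+02  1.000e-01  5.890e+01  6.470e+01]
[[0.001, -0.952, -0.305, 0.078], [1.0, 0.001, 0.0, -0.0], [0.0, -0.305, 0.952, -0.183], [0.0, 0.0, 0.0, 1.0]]
[[-204.32029447   65.6344791 ]
 [ -12.93445753   -1.59679292]]
```

View pics/w1.png

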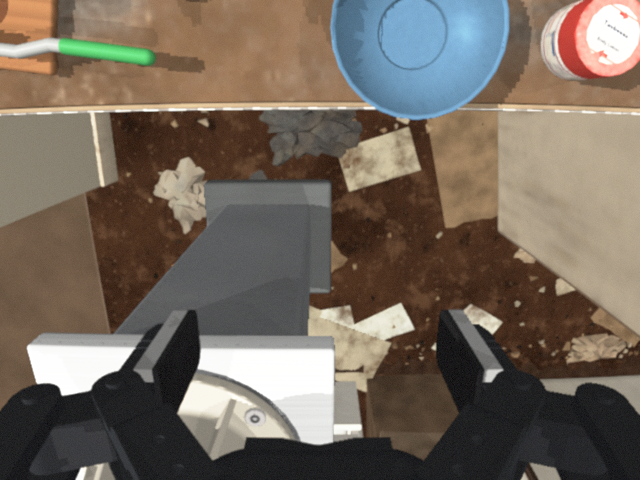

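servo_tool --rows '[{"linear":[94,-477,50],"spin":0},{"linear":[94,-477,50],"spin":0},{"linear":[94,-477,50],"spin":0},{"linear":[94,-477,50],"spin":0},{"linear":[94,-477,50],"spin":0},{"linear":[94,-477,50],"spin":0},{"linear":[94,-477,50],"spin":0},{"linear":[94,-477,50],"spin":0},{"linear":[94,-477,50],"spin":0},{"linear":[94,-477,50],"spin":0}]'

```text
time_s: 2.15
tcp_pos: [0.4026, 0.332, 0.1208]
eef_rot: [[1.0, -0.003, 0.0], [-0.003, -1.0, 0.0], [0.0, -0.0, -1.0]]
wrist_force: [0.3, -0.3, -0.3]
finger_gap: 0.0853
```

servo_tool --rows '[{"linear":[0,0,0],"spin":0},{"linear":[0,0,0],"spin":0},{"linear":[0,0,0],"spin":0}]'

```text
time_s: 2.45
tcp_pos: [0.4018, 0.3281, 0.1211]
eef_rot: [[1.0, -0.005, -0.001], [-0.005, -1.0, -0.001], [-0.001, 0.001, -1.0]]
wrist_force: [0.6, -0.7, 0.4]
finger_gap: 0.0854
```

```bash
python3 - <<'E'
from h import *
f=cam('wrist');dump(f,'w2.pkl');save(f,'w2.png');s=get_state();print(s['time_s'],s['tcp_pos'],s['eef_rot'].round(4).tolist(),s['joints'].round(1))
print(px(f,[[.439,.334,.02],[.47,.1177,.012]]))
E
```

```text
2.5 [0.40192268 0.32802614 0.12130259] [[1.0, -0.0051, -0.0006], [-0.0051, -1.0, -0.0007], [-0.0006, 0.0007, -1.0]] [ 39.1  15.6 110.3  -0.   54.2 129.4]
[[309.22091693 164.450948  ]
 [613.49135927 121.1156799 ]]
```

View pics/w2.png

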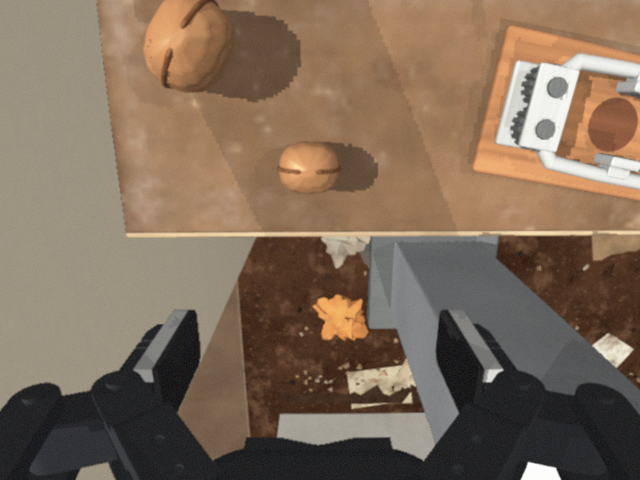

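Close crop: the nut spans 278–340 by 141–194, with its seam from (280,170) to (339,171). The disc of the seat is at about (614,123).

```bash
python3 - <<'E'
from h import *
f=load('w2.pkl')
print(onz(f,[[279,168],[340,168],[309,168]],.022).round(4).tolist(), onz(f,[[309,172]],.04),onz(f,[[614,123]],.012))
hsv=cv2.cvtColor(f['pixels'],cv2.COLOR_BGR2HSV)
roi=f['pixels'][135:200,270:350].astype(int);print(cv2.minMaxLoc(roi.sum(2).astype(float)))
g=roi.sum(2);
for c in range(14,66,5): print(c+270, 135+25+int(np.argmin(g[25:45,c])), g[25:45,c].min())
E
```

```text
[[0.437, 0.3546, 0.022], [0.4368, 0.313, 0.022], [0.4369, 0.3341, 0.022]] [[0.43709255 0.33378735 0.04      ]] [[0.46870122 0.11705928 0.012     ]]
(175.0, 641.0, (69, 33), (26, 32))
284 170 301
289 172 316
294 171 318
299 172 311
304 179 432
309 179 421
314 178 401
319 173 297
324 172 237
329 172 223
334 170 184
```

servo_tool --rows '[{"linear":[36,-6,0],"spin":0},{"linear":[36,-6,50],"spin":0},{"linear":[36,-6,60],"spin":0},{"linear":[36,-6,60],"spin":0},{"linear":[36,-6,60],"spin":0}]'

```text
time_s: 3.0
tcp_pos: [0.4383, 0.3349, 0.0624]
eef_rot: [[1.0, -0.005, 0.0], [-0.005, -1.0, 0.0], [0.0, -0.0, -1.0]]
wrist_force: [-0.1, -0.1, 0.0]
finger_gap: 0.0852
```

servo_tool --rows '[{"linear":[0,0,30],"spin":0},{"linear":[0,0,60],"spin":0},{"linear":[0,0,60],"spin":0},{"linear":[0,0,60],"spin":0}]'

```text
time_s: 3.4
tcp_pos: [0.4386, 0.3357, 0.0028]
eef_rot: [[1.0, -0.004, 0.001], [-0.004, -1.0, 0.0], [0.001, -0.0, -1.0]]
wrist_force: [0.1, -0.2, 1.0]
finger_gap: 0.0852
```

servo_tool --rows '[{"linear":[0,0,0],"spin":0},{"linear":[0,0,0],"spin":0},{"linear":[0,0,0],"spin":0},{"linear":[0,0,0],"spin":0},{"linear":[0,0,0],"spin":0},{"linear":[0,0,0],"spin":0},{"linear":[0,0,0],"spin":0}]' --grip 0.2 --force 25

```text
time_s: 4.1
tcp_pos: [0.4382, 0.3353, 0.0013]
eef_rot: [[1.0, -0.004, -0.0], [-0.004, -1.0, -0.0], [-0.0, 0.0, -1.0]]
wrist_force: [-0.1, 0.5, 0.4]
finger_gap: 0.0341
```

```bash
python3 - <<'E'
from h import *
f=cam('wrist');dump(f,'w3.pkl');save(f,'w3.png');print(get_state()['finger_gap'])
E
```

```text
0.03464586884257031
```

View pics/w3.png

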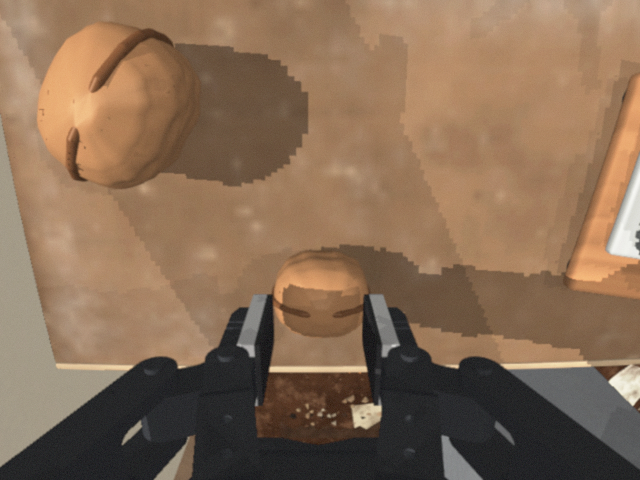

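servo_tool --rows '[{"linear":[0,0,0],"spin":0},{"linear":[0,0,0],"spin":0},{"linear":[0,0,0],"spin":0},{"linear":[0,0,-20],"spin":0},{"linear":[0,0,-50],"spin":0},{"linear":[0,0,-90],"spin":0},{"linear":[0,0,-90],"spin":0}]' --grip 0.6 --force 25

```text
time_s: 4.85
tcp_pos: [0.441, 0.3374, 0.0961]
eef_rot: [[1.0, -0.004, 0.006], [-0.004, -1.0, 0.005], [0.006, -0.005, -1.0]]
wrist_force: [0.2, -0.1, 0.4]
finger_gap: 0.017
```

```bash
python3 - <<'E'
from h import *
f=cam('wrist');dump(f,'w4.pkl');save(f,'w4.png');s=get_state();print(s['finger_gap'],s['tcp_pos'],s['wrist_force'])
E
```

```text
0.017075208600701407 [0.43991909 0.33658867 0.0938939 ] [-0.04175409 -0.41960063  0.32339527]
```

View pics/w4.png

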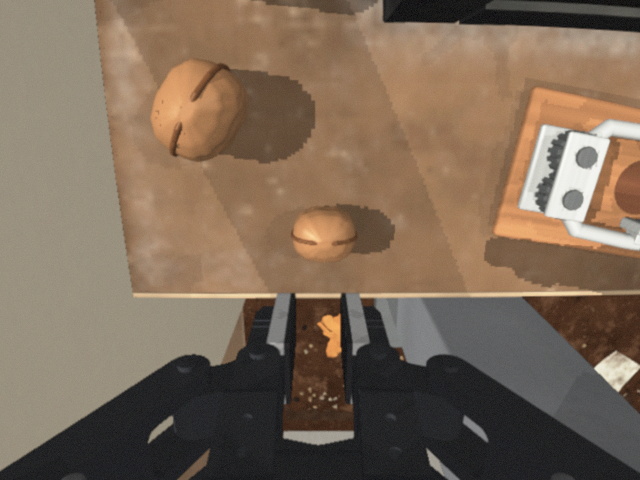

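```bash
python3 - <<'E'
from h import *
for n,c in(('w3.pkl',(320,312)),('w4.pkl',(324,240))):
    f=load(n);t=f['E']@np.linalg.inv(f['mount'])
    print(n,t[:3,3].round(4),'tcp px',px(f,t[:3,3]),'grasp px',px(f,t[:3,3]-t[:3,2]*.019),'-30',px(f,t[:3,3]-t[:3,2]*.03),'nut',onz(f,[c],.04))
f=load('w4.pkl');print(onz(f,[[291,236],[357,236],[324,205],[324,262]],.02))
t=cam('top');dump(t,'top2.pkl')
H,S,V=cv2.split(cv2.cvtColor(t['pixels'],cv2.COLOR_BGR2HSV))
save(t,'top2.png')
print(px(t,[[.438,.334,.02],[.46,.334,.02]]))
E
```

```text
w3.pkl [0.4382 0.3353 0.0013] tcp px [[318.38514272 273.39479219]] grasp px [[318.4484775  290.65684948]] -30 [[318.49115352 302.30812102]] nut [[0.43840837 0.33470356 0.04      ]]
w4.pkl [0.441  0.3374 0.0961] tcp px [[318.39402212 273.40321243]] grasp px [[318.4579317 290.6664648]] -30 [[318.50099459 302.31854958]] nut [[0.4393427  0.33419922 0.04      ]]
[[0.43554767 0.3556797  0.02      ]
 [0.43547941 0.31232852 0.02      ]
 [0.45639515 0.33402967 0.02      ]
 [0.41723054 0.33397379 0.02      ]]
[[206.21758346 272.3111697 ]
 [206.35423012 263.68132966]]
```

```bash
python3 - <<'E'
from h import *
f=load('w4.pkl');f['E']=np.array(f['mount'])
for n,uv in(('w4',[(292,293),(345,293),(292,400)]),('w3',[(271,296),(367,296)]),('w2',[(198,312),(438,312)])):
    o,d=ray(f,uv)
    for x in(.011,0): print(n,x,(o+d*((x-o[0])/d[:,0])[:,None]).round(4).tolist())
print(f['fx'])
E
```

```text
w4 0.011 [[0.011, -0.0098, -0.044], [0.011, 0.0097, -0.044], [0.011, -0.0065, -0.1022]]
w4 0 [[0.0, -0.0114, -0.0214], [0.0, 0.0114, -0.0213], [0.0, -0.0074, -0.089]]
w3 0.011 [[0.011, -0.0173, -0.0466], [0.011, 0.0176, -0.0465]]
w3 0 [[0.0, -0.0201, -0.0243], [0.0, 0.0205, -0.0242]]
w2 0.011 [[0.011, -0.0407, -0.059], [0.011, 0.0403, -0.0588]]
w2 0 [[0.0, -0.0473, -0.0387], [0.0, 0.0469, -0.0385]]
415.2202894931358
```

```bash
python3 - <<'E'
from h import *
f=cam('scene');s=get_state();t=np.array(s['tcp_pos']);print(t)
p=px(f,[t,t+[0,0,.045]]);print(p,px(f,[[.438,.334,.04]]))
u,v=p[0].astype(int);x0,y0=max(u-80,0),v-80
c=cv2.resize(f['pixels'][y0:y0+140,x0:x0+160],None,fx=4,fy=4,interpolation=2)
for q,k in zip(p,((0,0,255),(255,0,0))): cv2.drawMarker(c,tuple(((q-[x0,y0])*4).astype(int)),k,0,14,1)
cv2.imwrite('pics/s2.png',c)
E
```

```text
[0.43796906 0.33512583 0.09110139]
[[230.8982405  281.04044313]
 [229.21403792 266.01607898]] [[233.18894621 297.28725299]]
```

View pics/s2.png

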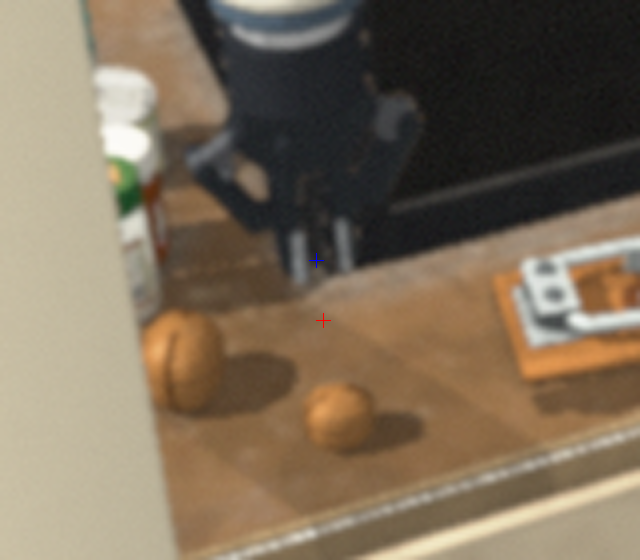

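servo_tool --rows '[{"linear":[2,1,0],"spin":0},{"linear":[2,1,0],"spin":0},{"linear":[2,1,0],"spin":0},{"linear":[2,1,0],"spin":0},{"linear":[2,1,30],"spin":0},{"linear":[2,1,60],"spin":0},{"linear":[2,1,85],"spin":0},{"linear":[2,1,100],"spin":0},{"linear":[2,1,108],"spin":0},{"linear":[2,1,112],"spin":0}]' --grip -1

```text
time_s: 6.0
tcp_pos: [0.4402, 0.3343, -0.021]
eef_rot: [[1.0, -0.004, -0.0], [-0.004, -1.0, -0.0], [-0.0, 0.0, -1.0]]
wrist_force: [1.6, -0.1, 0.1]
finger_gap: 0.0854
```

servo_tool --rows '[{"linear":[0,0,3],"spin":0},{"linear":[0,0,6],"spin":0},{"linear":[0,0,9],"spin":0},{"linear":[0,0,9],"spin":0}]'

```text
time_s: 6.4
tcp_pos: [0.4403, 0.3344, -0.0295]
eef_rot: [[1.0, -0.004, 0.0], [-0.004, -1.0, 0.0], [0.0, -0.0, -1.0]]
wrist_force: [0.1, 0.0, 0.1]
finger_gap: 0.0852
```

The reported TCP is now 30 mm below the worktop with no contact. So the fingertips really do sit about 33 mm behind it, as the wrist and scene views suggested.

servo_tool --rows '[{"linear":[0,0,0],"spin":0},{"linear":[0,0,0],"spin":0},{"linear":[0,0,0],"spin":0},{"linear":[0,0,0],"spin":0},{"linear":[0,0,0],"spin":0},{"linear":[0,0,0],"spin":0},{"linear":[0,0,0],"spin":0},{"linear":[0,0,0],"spin":0}]' --grip 0.3 --force 25

```text
time_s: 7.2
tcp_pos: [0.4404, 0.3344, -0.0293]
eef_rot: [[1.0, -0.004, 0.0], [-0.004, -1.0, 0.0], [0.0, -0.0, -1.0]]
wrist_force: [0.4, -0.3, 5.9]
finger_gap: 0.0397
```

```bash
python3 - <<'E'
from h import *
f=cam('wrist');dump(f,'w5.pkl');save(f,'w5.png');s=get_state();print(s['finger_gap'],s['tcp_pos'],s['wrist_force'])
E
```

```text
0.04000355820848518 [ 0.4403403   0.33440475 -0.02933464] [-1.37005698  0.18470948  4.49446196]
```

View pics/w5.png

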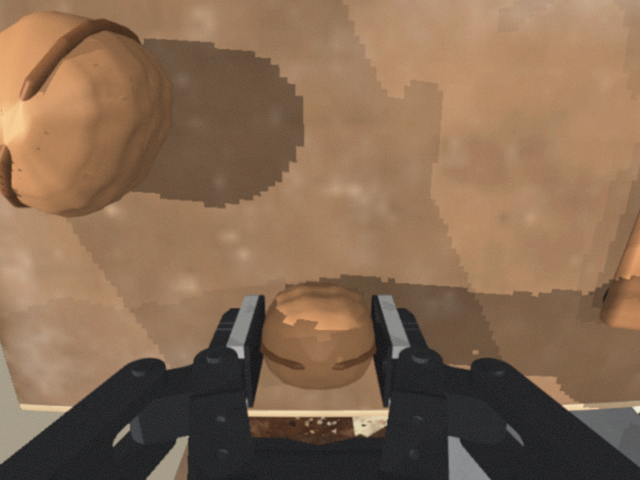

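servo_tool --rows '[{"linear":[0,0,-15],"spin":0},{"linear":[0,0,-50],"spin":0},{"linear":[0,10,-90],"spin":0},{"linear":[8,55,-100],"spin":0},{"linear":[15,100,-100],"spin":0.05},{"linear":[22,145,-100],"spin":0.1},{"linear":[28,190,-100],"spin":0.15},{"linear":[31,212,-100],"spin":0.152},{"linear":[31,217,-100],"spin":0.152},{"linear":[31,217,-100],"spin":0.152}]'

```text
time_s: 8.25
tcp_pos: [0.4705, 0.1168, 0.071]
eef_rot: [[0.988, -0.157, 0.001], [-0.157, -0.988, 0.0], [0.0, -0.0, -1.0]]
wrist_force: [0.3, 0.3, 0.2]
finger_gap: 0.04
```

servo_tool --rows '[{"linear":[0,0,0],"spin":0},{"linear":[0,0,0],"spin":0}]'

```text
time_s: 8.45
tcp_pos: [0.4703, 0.1183, 0.0705]
eef_rot: [[0.988, -0.154, 0.0], [-0.154, -0.988, 0.0], [0.0, -0.0, -1.0]]
wrist_force: [-0.2, -0.1, -1.1]
finger_gap: 0.0399
```

```bash
python3 - <<'E'
from h import *
f=cam('wrist');dump(f,'w6.pkl');save(f,'w6.png');s=get_state();print(s['finger_gap'],s['tcp_pos'],s['wrist_force'],s['eef_rot'][:2,:2])
print(px(f,[[.4695,.1173,.012]]))
E
```

```text
0.040295154579368025 [0.47025234 0.1182482  0.07043908] [-0.26831374 -0.58868701 -1.56822664] [[ 0.9880586  -0.15407854]
 [-0.15407854 -0.98805859]]
[[320.12889885 236.46511957]]
```

View pics/w6.png

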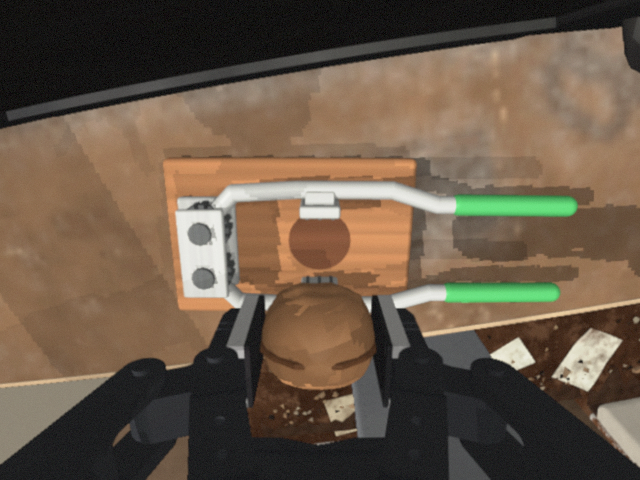

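servo_tool --rows '[{"linear":[1,1,20],"spin":0},{"linear":[1,1,50],"spin":0},{"linear":[1,1,65],"spin":0},{"linear":[1,1,72],"spin":0},{"linear":[1,1,77],"spin":0},{"linear":[1,1,80],"spin":0},{"linear":[1,1,82],"spin":0}]'

```text
time_s: 9.2
tcp_pos: [0.4716, 0.1163, -0.0113]
eef_rot: [[0.988, -0.155, 0.001], [-0.155, -0.988, 0.0], [0.001, -0.0, -1.0]]
wrist_force: [0.1, 0.4, -0.4]
finger_gap: 0.04
```

servo_tool --rows '[{"linear":[0,0,2],"spin":0},{"linear":[0,0,4],"spin":0},{"linear":[0,0,4],"spin":0}]'

```text
time_s: 9.5
tcp_pos: [0.4712, 0.116, -0.0156]
eef_rot: [[0.988, -0.156, 0.0], [-0.156, -0.988, 0.0], [0.0, -0.0, -1.0]]
wrist_force: [-0.3, 0.5, -0.4]
finger_gap: 0.0398
```

servo_tool --rows '[{"linear":[0,-1,1],"spin":0},{"linear":[0,-1,2],"spin":0},{"linear":[0,-1,2],"spin":0}]'

```text
time_s: 9.8
tcp_pos: [0.4715, 0.1171, -0.0173]
eef_rot: [[0.988, -0.156, 0.0], [-0.156, -0.988, 0.0], [0.0, -0.0, -1.0]]
wrist_force: [-1.7, 0.2, 4.1]
finger_gap: 0.0403
```

servo_tool --rows '[{"linear":[0,0,0],"spin":0},{"linear":[0,0,0],"spin":0},{"linear":[0,0,0],"spin":0},{"linear":[0,0,0],"spin":0}]' --grip -0.36

```text
time_s: 10.2
tcp_pos: [0.4712, 0.117, -0.0177]
eef_rot: [[0.988, -0.156, -0.0], [-0.156, -0.988, -0.0], [-0.0, 0.0, -1.0]]
wrist_force: [0.4, -0.2, 0.3]
finger_gap: 0.058
```

servo_tool --rows '[{"linear":[0,0,-10],"spin":0},{"linear":[0,0,-40],"spin":0},{"linear":[0,0,-85],"spin":0},{"linear":[-10,10,-100],"spin":0},{"linear":[-25,30,-110],"spin":0},{"linear":[-25,30,-110],"spin":0},{"linear":[-25,30,-110],"spin":0}]'

```text
time_s: 10.9
tcp_pos: [0.4422, 0.0912, 0.0931]
eef_rot: [[0.988, -0.156, 0.001], [-0.156, -0.988, 0.0], [0.001, -0.001, -1.0]]
wrist_force: [-0.7, 0.4, -0.9]
finger_gap: 0.0582
```

```bash
python3 - <<'E'
from h import *
f=cam('wrist');dump(f,'w7.pkl');save(f,'w7.png');s=get_state();print(s['finger_gap'],s['tcp_pos'],s['wrist_force'],s['eef_rot'][:2,:2],s['joints'].round(1))
e=np.array([np.cos(np.radians(81)),np.sin(np.radians(81)),0])
S=np.array([.4695,.1173,0]);print('seat,grip px',px(f,[S+[0,0,.012],S-.105*e+[0,0,.028]]))
E
```

```text
0.058176152819192334 [0.4424656  0.09144759 0.09278342] [ 0.08620344  0.15571387 -0.22354175] [[ 0.98776684 -0.1559344 ]
 [-0.15593481 -0.9877673 ]] [ 11.5  12.4 119.4   0.   48.1 110.4]
seat,grip px [[272.13515922 191.28636476]
 [440.40962514 197.11296839]]
```

View pics/w7.png

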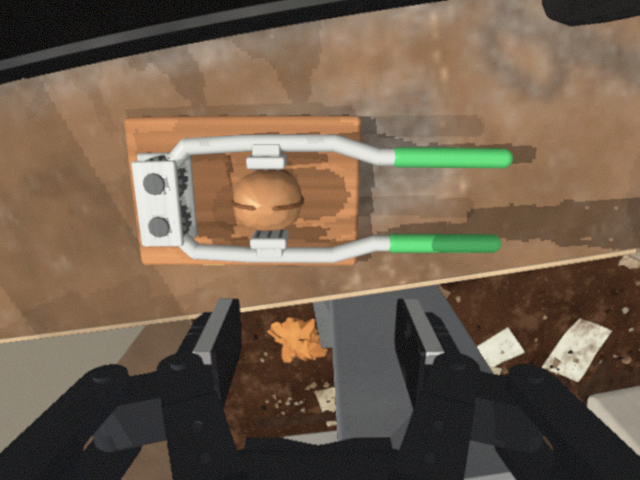

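The nut stands upright between the jaws, with its centre at (267,203) and the pads at x≈266. Its seam lies along the levers. Next I'll rotate over the handles.

servo_tool --rows '[{"linear":[23,75,0],"spin":-0.14},{"linear":[23,75,0],"spin":-0.28},{"linear":[23,75,0],"spin":-0.42},{"linear":[23,75,0],"spin":-0.56},{"linear":[23,75,0],"spin":-0.7},{"linear":[23,75,0],"spin":-0.84},{"linear":[23,75,0],"spin":-0.98},{"linear":[23,75,0],"spin":-1.12},{"linear":[23,75,0],"spin":-1.26},{"linear":[23,75,0],"spin":-1.4}]' --grip -0.9

```text
time_s: 11.95
tcp_pos: [0.4534, 0.014, 0.0919]
eef_rot: [[0.315, 0.949, -0.001], [0.949, -0.315, 0.0], [-0.0, -0.001, -1.0]]
wrist_force: [0.6, -0.2, -0.4]
finger_gap: 0.0809
```

servo_tool --rows '[{"linear":[0,0,0],"spin":-0.1},{"linear":[0,0,0],"spin":-0.17},{"linear":[0,0,0],"spin":-0.17},{"linear":[0,0,0],"spin":-0.17},{"linear":[0,0,0],"spin":-0.17}]'

```text
time_s: 12.45
tcp_pos: [0.4531, 0.0138, 0.0922]
eef_rot: [[0.158, 0.987, -0.0], [0.987, -0.158, 0.0], [0.0, -0.0, -1.0]]
wrist_force: [0.2, 0.7, 0.1]
finger_gap: 0.0814
```

```bash
cat > g.py <<'E'
from h import *
def handles(f,z=.028):
    H,S,V=cv2.split(cv2.cvtColor(f['pixels'],cv2.COLOR_BGR2HSV))
    m=((H>45)&(H<80)&(S>120)&(V>50)).astype(np.uint8)
    cs=[c for c in cv2.findContours(m,0,2)[0] if cv2.contourArea(c)>150]
    T=f['E']@np.linalg.inv(f['mount']); out=[]
    for c in cs:
        r=cv2.minAreaRect(c);P=(onz(f,cv2.boxPoints(r),z)-T[:3,3])@T[:3,:3]
        out.append(P);print(np.round(r[0]),np.round(r[1]),'tool mm',(P[:,:2]*1e3).round(1).tolist())
    return out
E
python3 - <<'E'
from g import *
f=cam('wrist');dump(f,'w8.pkl');save(f,'w8.png');s=get_state();print(s['time_s'],s['finger_gap'],s['tcp_pos'],s['eef_rot'][:2,:2],s['joints'].round(1))
handles(f)
E
```

```text
12.5 0.08088547165387441 [0.45303476 0.01369279 0.09221655] [[ 0.15755017  0.98751094]
 [ 0.98751098 -0.15755018]] [  1.5  12.6 119.2   0.   48.1  10.6]
[356. 240.] [ 18. 106.] tool mm [[-41.3, 19.0], [29.4, 19.0], [29.2, 29.9], [-41.6, 30.9]]
[270. 240.] [107.  18.] tool mm [[29.3, -35.1], [29.7, -24.3], [-41.3, -23.7], [-41.8, -35.4]]
```

servo_tool --rows '[{"linear":[0,-2,10],"spin":0},{"linear":[0,-2,50],"spin":0},{"linear":[0,-2,80],"spin":0},{"linear":[0,-2,100],"spin":0},{"linear":[0,-2,108],"spin":0},{"linear":[0,-2,114],"spin":0},{"linear":[0,-2,114],"spin":0},{"linear":[0,-2,114],"spin":0}]'

```text
time_s: 13.3
tcp_pos: [0.4516, 0.0139, -0.021]
eef_rot: [[0.156, 0.988, 0.001], [0.988, -0.156, 0.0], [0.0, 0.001, -1.0]]
wrist_force: [0.8, 0.7, -0.2]
finger_gap: 0.0809
```

servo_tool --rows '[{"linear":[0,0,0],"spin":0},{"linear":[0,0,0],"spin":0},{"linear":[0,0,0],"spin":0},{"linear":[0,0,0],"spin":0}]' --grip -0.4 --force 25

```text
time_s: 13.7
tcp_pos: [0.451, 0.0139, -0.0214]
eef_rot: [[0.156, 0.988, 0.0], [0.988, -0.156, 0.0], [0.0, 0.0, -1.0]]
wrist_force: [-1.0, -0.1, -0.0]
finger_gap: 0.0602
```

servo_tool --rows '[{"linear":[0,0,0],"spin":0},{"linear":[0,0,0],"spin":0},{"linear":[0,0,0],"spin":0},{"linear":[0,0,0],"spin":0}]' --grip -0.05

```text
time_s: 14.1
tcp_pos: [0.4505, 0.0139, -0.0217]
eef_rot: [[0.156, 0.988, -0.001], [0.988, -0.156, -0.0], [-0.0, -0.001, -1.0]]
wrist_force: [-3.9, -0.1, 2.7]
finger_gap: 0.0449
```

servo_tool --rows '[{"linear":[0,0,0],"spin":0},{"linear":[0,0,0],"spin":0},{"linear":[0,0,0],"spin":0},{"linear":[0,0,0],"spin":0},{"linear":[0,0,0],"spin":0}]' --grip 0.4

```text
time_s: 14.6
tcp_pos: [0.4502, 0.0138, -0.0214]
eef_rot: [[0.156, 0.988, -0.001], [0.988, -0.156, -0.0], [-0.0, -0.001, -1.0]]
wrist_force: [-5.7, -0.0, 10.7]
finger_gap: 0.0298
```

servo_tool --rows '[{"linear":[0,0,0],"spin":0},{"linear":[0,0,0],"spin":0},{"linear":[0,0,0],"spin":0}]'

```text
time_s: 14.9
tcp_pos: [0.4501, 0.0138, -0.0214]
eef_rot: [[0.156, 0.988, -0.001], [0.988, -0.156, -0.0], [-0.0, -0.001, -1.0]]
wrist_force: [-6.3, -1.5, 11.7]
finger_gap: 0.0299
```

servo_tool --rows '[{"linear":[0,0,0],"spin":0},{"linear":[0,0,0],"spin":0},{"linear":[0,0,0],"spin":0},{"linear":[0,0,0],"spin":0}]' --grip -0.2

```text
time_s: 15.3
tcp_pos: [0.4512, 0.014, -0.0217]
eef_rot: [[0.156, 0.988, 0.0], [0.988, -0.156, 0.0], [0.0, 0.0, -1.0]]
wrist_force: [-1.1, 0.2, -0.1]
finger_gap: 0.0513
```

servo_tool --rows '[{"linear":[0,0,0],"spin":0},{"linear":[0,0,0],"spin":0},{"linear":[0,0,0],"spin":0},{"linear":[0,0,0],"spin":0},{"linear":[0,0,0],"spin":0}]' --grip -0.9

```text
time_s: 15.8
tcp_pos: [0.4512, 0.0139, -0.0215]
eef_rot: [[0.156, 0.988, 0.0], [0.988, -0.156, 0.0], [0.0, 0.0, -1.0]]
wrist_force: [-0.0, 0.4, -0.3]
finger_gap: 0.0807
```

servo_tool --rows '[{"linear":[0,0,-10],"spin":0},{"linear":[0,0,-40],"spin":0},{"linear":[0,0,-80],"spin":0},{"linear":[0,0,-114],"spin":0},{"linear":[0,0,-114],"spin":0},{"linear":[0,0,-114],"spin":0}]'

```text
time_s: 16.4
tcp_pos: [0.4516, 0.0139, 0.0935]
eef_rot: [[0.156, 0.988, 0.003], [0.988, -0.156, 0.0], [0.0, 0.002, -1.0]]
wrist_force: [-0.3, 0.1, -0.2]
finger_gap: 0.081
```

```bash
python3 - <<'E'
from g import *
f=cam('wrist');dump(f,'w9.pkl');save(f,'w9.png');s=get_state();print(s['time_s'],s['finger_gap'],s['tcp_pos'],s['eef_rot'][:2,:2],s['joints'].round(1))
handles(f)
print(px(f,[[.4695,.1173,.045]]))
E
```

```text
16.45 0.08109531087190183 [0.45071599 0.01390839 0.09244359] [[ 0.15639949  0.98769383]
 [ 0.98769387 -0.15639951]] [  1.6  12.4 119.5   0.   48.1  10.6]
[358. 239.] [ 18. 106.] tool mm [[-41.1, 19.4], [29.5, 20.6], [29.1, 31.5], [-41.7, 31.2]]
[272. 239.] [106.  18.] tool mm [[29.5, -33.7], [29.7, -22.7], [-41.2, -22.8], [-41.6, -34.7]]
[[319.84867246  49.84779675]]
```

servo_tool --rows '[{"linear":[75,-20,0],"spin":0.14},{"linear":[75,-20,0],"spin":0.28},{"linear":[75,-20,0],"spin":0.42},{"linear":[75,-20,0],"spin":0.56},{"linear":[75,-20,0],"spin":0.7},{"linear":[75,-20,0],"spin":0.84},{"linear":[75,-20,0],"spin":0.98},{"linear":[75,-20,0],"spin":1.12},{"linear":[75,-20,0],"spin":1.26},{"linear":[75,-20,0],"spin":1.4}]' --grip -0.36

```text
time_s: 17.45
tcp_pos: [0.4417, 0.0909, 0.0909]
eef_rot: [[1.0, 0.008, -0.003], [0.008, -1.0, -0.001], [-0.003, 0.001, -1.0]]
wrist_force: [-0.3, -0.1, 0.5]
finger_gap: 0.0583
```

servo_tool --rows '[{"linear":[0,0,0],"spin":0.1},{"linear":[0,0,0],"spin":0.17},{"linear":[0,0,0],"spin":0.17},{"linear":[0,0,0],"spin":0.17},{"linear":[0,0,0],"spin":0.17}]'

```text
time_s: 17.95
tcp_pos: [0.4425, 0.091, 0.0918]
eef_rot: [[0.988, -0.154, -0.001], [-0.154, -0.988, -0.0], [-0.001, 0.0, -1.0]]
wrist_force: [0.4, -0.3, 0.4]
finger_gap: 0.0582
```

```bash
python3 - <<'E'
from g import *
f=cam('wrist');dump(f,'w10.pkl');s=get_state();print(s['time_s'],s['finger_gap'],s['tcp_pos'],s['eef_rot'][:2,:2])
p=px(f,[[.4695,.1173,.045]]);print(p)
a=load('w7.pkl')['pixels'][130:270,190:340];b=f['pixels'][130:270,190:340]
cv2.imwrite('pics/m.png',cv2.resize(np.hstack([a,b]),None,fx=2.6,fy=2.6,interpolation=2))
E
```

```text
18.0 0.057983404449990165 [0.44267736 0.0910442  0.0920124 ] [[ 0.9880265  -0.1542824 ]
 [-0.15428257 -0.98802675]]
[[265.51008792 203.95118213]]
```

View pics/m.png

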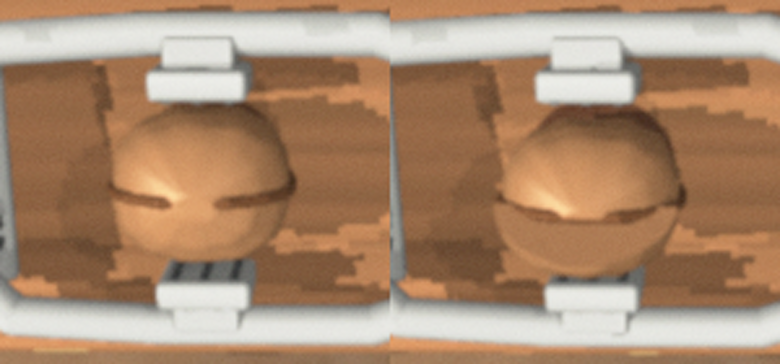

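The nut is cracked: the lower half has opened along the seam. It still stands on the seat, about 2.5 mm nearer the robot. Now I'll regrip it.

servo_tool --rows '[{"linear":[22,-30,0],"spin":0},{"linear":[22,-30,0],"spin":0},{"linear":[22,-30,30],"spin":0},{"linear":[22,-30,65],"spin":0},{"linear":[22,-30,90],"spin":0},{"linear":[22,-30,102],"spin":0},{"linear":[22,-30,107],"spin":0},{"linear":[22,-30,108],"spin":0},{"linear":[22,-30,108],"spin":0}]'

```text
time_s: 18.9
tcp_pos: [0.4701, 0.1175, -0.0148]
eef_rot: [[0.988, -0.156, 0.001], [-0.156, -0.988, 0.0], [0.001, -0.001, -1.0]]
wrist_force: [-0.5, 0.2, 0.1]
finger_gap: 0.0579
```

servo_tool --rows '[{"linear":[0,0,0],"spin":0},{"linear":[0,0,0],"spin":0},{"linear":[0,0,0],"spin":0},{"linear":[0,0,0],"spin":0},{"linear":[0,0,0],"spin":0},{"linear":[0,0,0],"spin":0}]' --grip 0.3 --force 25

```text
time_s: 19.5
tcp_pos: [0.4702, 0.1175, -0.0145]
eef_rot: [[0.988, -0.156, 0.002], [-0.156, -0.988, 0.0], [0.002, -0.001, -1.0]]
wrist_force: [0.1, -0.9, 5.9]
finger_gap: 0.04
```

servo_tool --rows '[{"linear":[0,0,-15],"spin":0},{"linear":[0,0,-50],"spin":0},{"linear":[0,0,-90],"spin":0},{"linear":[2,35,-100],"spin":0},{"linear":[5,80,-100],"spin":0},{"linear":[8,128,-100],"spin":0},{"linear":[11,176,-100],"spin":0},{"linear":[14,224,-100],"spin":0},{"linear":[17,272,-100],"spin":0},{"linear":[20,320,-100],"spin":0}]'

```text
time_s: 20.5
tcp_pos: [0.4391, -0.204, 0.0853]
eef_rot: [[0.988, -0.156, 0.001], [-0.156, -0.988, -0.001], [0.002, 0.0, -1.0]]
wrist_force: [0.8, 0.2, -0.9]
finger_gap: 0.0404
```

servo_tool --rows '[{"linear":[0,12,0],"spin":0},{"linear":[0,16,0],"spin":0},{"linear":[0,16,0],"spin":0},{"linear":[0,16,0],"spin":0}]'

```text
time_s: 20.9
tcp_pos: [0.4368, -0.2164, 0.0844]
eef_rot: [[0.988, -0.155, -0.0], [-0.155, -0.988, 0.0], [-0.0, -0.0, -1.0]]
wrist_force: [-0.3, 0.5, -0.7]
finger_gap: 0.04
```

```bash
python3 - <<'E'
from g import *
f=cam('wrist');dump(f,'w11.pkl');s=get_state();print(s['time_s'],s['finger_gap'],s['tcp_pos'],s['eef_rot'][:2,:2])
H,S,V=cv2.split(cv2.cvtColor(f['pixels'],cv2.COLOR_BGR2HSV))
m=((H>95)&(H<125)&(S>80)&(V>60)).astype(np.uint8)
c=max(cv2.findContours(m,0,2)[0],key=cv2.contourArea);print(cv2.boundingRect(c))
x,y,w,h=cv2.boundingRect(c)
print('pred centre',px(f,[[.437,-.217,.034]]),'rim left/right/top',onz(f,[[x,y+h/2],[x+w,y+h/2],[x+w/2,y]],.034).round(4).tolist())
t=cam('top');dump(t,'top3.pkl')
E
```

```text
20.95 0.04009552026841409 [ 0.43698004 -0.21631831  0.08443651] [[ 0.9880521  -0.15412018]
 [-0.15412014 -0.98805206]]
(211, 130, 216, 183)
pred centre [[319.34070564 239.28757774]] rim left/right/top [[0.4577, -0.1557, 0.034], [0.4382, -0.2812, 0.034], [0.4996, -0.2265, 0.034]]
```

servo_tool --rows '[{"linear":[0,0,25],"spin":0},{"linear":[0,0,55],"spin":0},{"linear":[0,0,75],"spin":0},{"linear":[0,0,87],"spin":0},{"linear":[0,0,94],"spin":0},{"linear":[0,0,97],"spin":0},{"linear":[0,0,99],"spin":0},{"linear":[0,0,99],"spin":0}]'

```text
time_s: 21.8
tcp_pos: [0.4373, -0.2179, -0.0142]
eef_rot: [[0.988, -0.156, 0.001], [-0.156, -0.988, -0.0], [0.001, 0.0, -1.0]]
wrist_force: [-0.0, 1.1, -0.5]
finger_gap: 0.0396
```

servo_tool --rows '[{"linear":[0,0,2],"spin":0},{"linear":[0,0,3],"spin":0},{"linear":[0,0,3],"spin":0}]'

```text
time_s: 22.1
tcp_pos: [0.4369, -0.2178, -0.0175]
eef_rot: [[0.988, -0.156, 0.0], [-0.156, -0.988, -0.0], [0.0, 0.0, -1.0]]
wrist_force: [0.7, 0.1, 0.0]
finger_gap: 0.0398
```

servo_tool --rows '[{"linear":[0,0,0],"spin":0},{"linear":[0,0,0],"spin":0},{"linear":[0,0,0],"spin":0},{"linear":[0,0,0],"spin":0}]' --grip -0.13

```text
time_s: 22.5
tcp_pos: [0.4369, -0.2177, -0.0176]
eef_rot: [[0.988, -0.156, 0.0], [-0.156, -0.988, -0.0], [0.0, 0.0, -1.0]]
wrist_force: [-0.3, 0.1, 0.6]
finger_gap: 0.0485
```

servo_tool --rows '[{"linear":[0,0,-8],"spin":0},{"linear":[0,0,-30],"spin":0},{"linear":[0,0,-75],"spin":0},{"linear":[-15,0,-115],"spin":0},{"linear":[-60,0,-125],"spin":0},{"linear":[-80,0,-125],"spin":0},{"linear":[-80,0,-125],"spin":0},{"linear":[-80,0,-125],"spin":0}]'

```text
time_s: 23.3
tcp_pos: [0.3583, -0.2056, 0.1081]
eef_rot: [[0.988, -0.156, 0.002], [-0.156, -0.988, -0.001], [0.002, 0.001, -1.0]]
wrist_force: [1.0, 0.1, -0.6]
finger_gap: 0.0484
```

```bash
python3 - <<'E'
from g import *
f=cam('wrist');dump(f,'w12.pkl');save(f,'w12.png');s=get_state();print(s['time_s'],s['finger_gap'],s['tcp_pos'],s['wrist_force'])
H,S,V=cv2.split(cv2.cvtColor(f['pixels'],cv2.COLOR_BGR2HSV))
b=((H>95)&(H<125)&(S>80)&(V>60)).astype(np.uint8)
c=max(cv2.findContours(b,0,2)[0],key=cv2.contourArea);hull=cv2.convexHull(c)
x,y,w,h=cv2.boundingRect(c);print('dish',x,y,w,h,'rim L/R/T/B',onz(f,[[x,y+h/2],[x+w,y+h/2],[x+w/2,y],[x+w/2,y+h]],.034)[:,:2].round(3).tolist())
k=np.zeros(b.shape,np.uint8);cv2.drawContours(k,[hull],-1,1,-1)
n=((H<25)&(S>70)&(V>60)).astype(np.uint8)&k
for c in cv2.findContours(n,0,2)[0]:
    if cv2.contourArea(c)>60:
        r=cv2.minAreaRect(c);P=onz(f,cv2.boxPoints(r),.025);print('brown',np.round(r[0]),np.round(r[1]),cv2.boundingRect(c),P.mean(0).round(3))
# bystanders: change in the top view near each, first against now; is there any brown at the old nut place
a=load('top.pkl')['pixels'].astype(int);t=cam('top')['pixels'].astype(int)
for nm,(u,v) in dict(jar=(165,199),mill=(429,219),pot=(478,270),bignut=(177,241),nutold=(206,272),seat=(291,259)).items():
    print(nm,abs(t-a)[v-14:v+14,u-11:u+14].mean().round(1))
E
```

```text
23.35 0.048361053270045015 [ 0.35884084 -0.20570116  0.10790551] [ 0.23626594 -0.08148203 -0.30588006]
dish 209 0 215 208 rim L/R/T/B [[0.445, -0.153], [0.425, -0.28], [0.491, -0.225], [0.372, -0.207]]
brown [318. 106.] [53. 69.] (283, 79, 70, 54) [ 0.434 -0.217  0.025]
jar 1.1
mill 9.1
pot 20.2
bignut 1.1
nutold 17.4
seat 10.4
```

```bash
python3 - <<'E'
from g import *
a=load('top.pkl')['pixels'];t=cam('top')['pixels']
def red(p):
    H,S,V=cv2.split(cv2.cvtColor(p,cv2.COLOR_BGR2HSV));m=(((H<8)|(H>172))&(S>130)&(V>60)).astype(np.uint8);k=m[250:292,455:505]
    return k.sum(),cv2.boundingRect(k)
print(red(a),red(t))
r=cv2.matchTemplate(t[195:245,405:455],a[206:232,416:442],5);print('mill',cv2.minMaxLoc(r)[1::2],'expected (11,11)')
r=cv2.matchTemplate(t[245:295,453:503],a[256:285,464:493],5);print('pot',cv2.minMaxLoc(r)[1::2],'expected (11,11)')
E
```

```text
(np.uint64(97), (11, 8, 26, 24)) (np.uint64(49), (11, 8, 26, 23))
mill (0.9919429421424866, (11, 11)) expected (11,11)
pot (0.7424762845039368, (11, 11)) expected (11,11)
```

```bash
python3 -c "
from cell import job; print(job.job_done())"
```

```text
the job is handed in; nothing more can be done
None
```

The job is done and handed in at about 23 s of the 67 s allowed. I stood the smaller (about 41 mm) walnut on the seat with its seam lengthwise and let go. I then squeezed the handles until the nut cracked and the levers reached their stop, let them spring open, and put the cracked nut in the blue dish.

**First grasp missed:** the fingertips sit about 30 mm behind the reported TCP, which disagrees with the tool description. My first try closed above the nut without touching it. I measured the offset in the wrist and scene views and corrected for it.

**Checks:**
- **Crack:** the squeeze ended at a 29.8 mm finger gap, which is the stop. The close picture showed the shell opened along the seam, with the nut still standing on the seat.
- **Handles:** they were back at their open spacing after I let go.
- **Nut in dish:** the last wrist image puts it at (0.434, -0.217), within a few millimetres of the dish centre. The fingers were clear of everything.
- **Bystanders:** the jar, mill and pot are at unchanged positions. The pot's match score was lower (0.74) but at the same pixel, probably because of the arm's shadow.
- **Not viewed:** the final state in the dish was checked by colour mask only, because I had used all 12 picture views.

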